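# Put the coin-slot covers back on the right meters

### The arm

A 7-joint arm with a two-finger parallel gripper is mounted at the origin on the work surface. World frame = base frame: x ahead of the robot, y to its left, z up, the work surface at z = 0. Lengths are in m, angles in rad, forces in N, time in s.
With the tool pointing down it reaches from about 0.4 to 0.925 m from the base axis. Payload 4.1 kg.
Tool frame: the origin (TCP) lies midway between the tips of the shut fingers; the grasp point (between the pads) lies 19 mm behind it (bot.tcp_to_grasp is the distance from the TCP to the grasp point, in m); z points along the fingers, y is the direction in which the jaws open and shut (so a half turn about z gives the same grasp; the last joint's range is limited). The gripper opens to 85 mm and grips with 20 to 120 N. Pads are 22 mm wide; open, the fingers measure 114 mm over their backs; the gripper's body (76 mm by 85 mm) begins 54 mm behind the grasp point. The pads swing forward as they close: fully open they stand 13 mm farther back than shut.
Start: joints at [-1.373, 0.398, 0.045, 1.537, -0.019, 1.207, -0.051], TCP at [0.19, 0.622, 0.231] pointing down, gripper open.
Joint ranges: [-2.82, 2.82], [-0.49, 2.23], [-1.37, 1.46], [0, 2.46], [-1.36, 4.5], [0.23, 2], [-2.94, 2.94]. Speed limits (rad/s): [2.57, 2.57, 3.14, 3.14, 3.14, 3.14, 3.14].

### API

Orientations are given as a unit quaternion [w, x, y, z].
In Python, from station import bot, hand, planner, optics gives the robot as it stands. Calls block until the motion is done:
- bot.move_to(position, orientation): joint-space move of the TCP to a pose.
- bot.move_linear(position, rot=None, vel=0.15): straight line of the TCP; rot=None keeps the orientation; vel is the mean speed in m/s.
- bot.move_j(angles): joint-space move.
- hand.gripper_to(opening): finger opening in m; the grip force is fixed at half the most; returns when the fingers have stopped.
- bot.hold(seconds).
- planner.solve_ik(position, orientation): joint angles nearest the present ones, or None.
- bot.sense(): the state.
- optics.camera(name): name is "scene" or "top" or "wrist"; returns (picture, depth): 420x560x3 uint8, red, green, blue; 420x560 float32, m along the optical axis (not along the pixel's ray), 0 where there is no reading.
- optics.calibration(name): a dict with "fx", "fy", "cx", "cy" (pixels), "world_from_camera" (4x4, takes a point from camera to world coordinates). Camera axes: x right, y up, looking along -z (the intrinsics and any distortion apply to the point x, -y, -z); pixel columns grow to the right and rows downward; lengths in m; the calibration is good to about 2 mm. The wrist camera is an equidistant fisheye: a pixel r from the principal point sees the ray r / f radians off the axis. A picture is of the moment at which its call begins: read the wrist's pose just before it. calibration takes no time and is no camera call; for the wrist camera it gives the pose at the moment of the call.
A pose or a line that the arm cannot do raises bot.IKError and nothing moves.
- bot.hand_in(): hands the job in, once; it reports no verdict.
Trained networks look in the newest picture that a camera, given by its name, has taken for a name from the list of things; names that differ only in an ending like _2 or _b are one class to them, and where a whole thing is asked for, a point or a joint stands for the part that bears it (a point fixed in the world has none). Each returns a list of dicts, best first, with "confidence" (0 to 1); they miss things now and then, are a little off and sometimes report something else, mostly with a low value. They report only what shows in the picture. A call takes as long as a camera call. They do not tell look-alikes from the thing itself.
- optics.boxes_of(camera, thing): "location" ([x, y, z] in m, in the coordinates of the camera as it stood for that picture, good to about 4 mm: the middle of the surface that is visible of it).
The state is a dict: "time": time; "joint_pos": joint angles; "joint_vel": joint speeds; "effort": joint torques, N m; "position": TCP position; "tcp_rot": TCP orientation; "force": force on the tool from outside, world axes, zero at the start; "torque": the same for the moment, N m; "opening": finger opening in m.
Only numpy, scipy, OpenCV 4.12 (cv2) and the standard library are available. Lean on these libraries where they do the work, as an engineer would, in place of code of your own. Each camera call takes 0.05 s, during which the arm holds its last target.

### The job

The red, blue and yellow coin-slot covers have been put back on the wrong coin-meter housings. Move them round so that each cover sits fully home on both pins of the housing of its own colour, using the grey spare housing as the parking place on the way; it must be empty again at the end. Never lay or drop a cover on the bench, and leave the bottle, the bowl and the screwdriver where they are.

Things in the scene. Friction and masses are not known exactly. Their poses are not given: they have to be found in the camera images.
- cover_red: red coin-slot cover, loose, about 0.2 kg: plate 70 x 112 x 8 mm (x, y, z) with a grip block 26 x 44 x 40 mm on its middle (block top 48 mm above the underside, black slot along y). Two round through holes, 14 mm diameter, at y = +-40 mm. Origin: centre of the plate's underside, z up. Fits either way round. Starts on the pins of another colour's housing.
- cover_blue: blue coin-slot cover, loose, about 0.2 kg: plate 70 x 112 x 8 mm (x, y, z) with a grip block 26 x 44 x 40 mm on its middle (block top 48 mm above the underside, black slot along y). Two round through holes, 14 mm diameter, at y = +-40 mm. Origin: centre of the plate's underside, z up. Fits either way round. Starts on the pins of another colour's housing.
- cover_yellow: yellow coin-slot cover, loose, about 0.2 kg: plate 70 x 112 x 8 mm (x, y, z) with a grip block 26 x 44 x 40 mm on its middle (block top 48 mm above the underside, black slot along y). Two round through holes, 14 mm diameter, at y = +-40 mm. Origin: centre of the plate's underside, z up. Fits either way round. Starts on the pins of another colour's housing.
- housing_red: red coin-meter housing, fixed: block 92 x 136 x 40 mm (x, y, z). On top, two steel pins at y = +-40 mm, 10 mm diameter for 12 mm, then tapered to a 3 mm tip 24 mm up. Origin: centre of its underside, z up. A seated cover lies flat on top, origin 40 mm above this one, y axes parallel, 2 mm play; the taper centres a cover a few mm off.
- housing_blue: blue coin-meter housing, fixed: block 92 x 136 x 40 mm (x, y, z). On top, two steel pins at y = +-40 mm, 10 mm diameter for 12 mm, then tapered to a 3 mm tip 24 mm up. Origin: centre of its underside, z up. A seated cover lies flat on top, origin 40 mm above this one, y axes parallel, 2 mm play; the taper centres a cover a few mm off.
- housing_yellow: yellow coin-meter housing, fixed: block 92 x 136 x 40 mm (x, y, z). On top, two steel pins at y = +-40 mm, 10 mm diameter for 12 mm, then tapered to a 3 mm tip 24 mm up. Origin: centre of its underside, z up. A seated cover lies flat on top, origin 40 mm above this one, y axes parallel, 2 mm play; the taper centres a cover a few mm off.
- housing_spare: grey spare coin-meter housing, fixed: block 92 x 136 x 40 mm (x, y, z). On top, two steel pins at y = +-40 mm, 10 mm diameter for 12 mm, then tapered to a 3 mm tip 24 mm up. Origin: centre of its underside, z up. A seated cover lies flat on top, origin 40 mm above this one, y axes parallel, 2 mm play; the taper centres a cover a few mm off.
- detergent: white and green detergent bottle, 70 mm diameter, 160 mm tall, standing; a bystander. Origin: centre of its underside.
- coin_bowl: steel bowl for coins, empty, 100 mm diameter, 45 mm tall, standing; a bystander. Origin: centre of its underside.
- screwdriver: screwdriver with orange handle lying on the bench along its x axis, 200 mm long, 26 mm thick, blade to +x; a bystander. Origin: under its mid-length, on the bench.
Not all that is in view belongs to the job. Leave any pink or turquoise look-alike of the housing_red alone.

How it is judged:
On the way:
1. a cover is parked on the grey spare housing (((horizontal distance between cover_red and housing_spare below 0.02 m and z of cover_red in the frame of housing_spare below 0.055 m) or (horizontal distance between cover_blue and housing_spare below 0.02 m and z of cover_blue in the frame of housing_spare below 0.055 m) or (horizontal distance between cover_yellow and housing_spare below 0.02 m and z of cover_yellow in the frame of housing_spare below 0.055 m))), for 0.2 s.
At the end, for the whole second after the job is handed in: Each cover sits on both pins of its own colour's housing: within 6 mm of its axis, origin 36 to 44 mm above the housing's, long side within 0.12 rad of the housing's (either way round), upright within 0.06 rad, released and at rest. The grey housing is then empty (horizontal distance between cover_red and housing_red below 0.006 m and z of cover_red in the frame of housing_red between 0.036 and 0.044 m and angle between the y axis of cover_red and the y axis of housing_red, either way round below 0.12 rad and angle between each of cover_red, cover_blue, cover_yellow's own z axis and vertical below 0.06 rad and linear speed of each of cover_red, cover_blue, cover_yellow below 0.02 m/s and horizontal distance between cover_blue and housing_blue below 0.006 m and z of cover_blue in the frame of housing_blue between 0.036 and 0.044 m and angle between the y axis of cover_blue and the y axis of housing_blue, either way round below 0.12 rad and horizontal distance between cover_yellow and housing_yellow below 0.006 m and z of cover_yellow in the frame of housing_yellow between 0.036 and 0.044 m and angle between the y axis of cover_yellow and the y axis of housing_yellow, either way round below 0.12 rad); the robot touches nothing.
It fails at once if a cover is laid or dropped on the bench (height (world z) of any of cover_red, cover_blue, cover_yellow below 0.025 m).
It fails at once if the detergent bottle is moved out of its place (25 mm) (distance of detergent from where it was at the start of the episode above 0.025 m).
It fails at once if the coin bowl is moved out of its place (25 mm) (distance of coin_bowl from where it was at the start of the episode above 0.025 m).
It fails at once if the screwdriver is moved out of its place (25 mm) (distance of screwdriver from where it was at the start of the episode above 0.025 m).
It also fails if it takes over 104 s, if anything falls off the work surface, if the arm or the gripper's body presses on something with over 40 N, if the wrist force passes 120 N, or if a joint passes its speed limit or range.

## Working session

There is one attempt and no reset: what is moved stays moved. The work goes in short steps, each a Python script; the robot and the scene stay as the last script left them, time stands still between calls to the robot, and variables do not carry over. Pictures are saved under pics/ and viewed, and the job is handed in when it is done.

```bash
ls; mkdir -p pics; python3 - <<'E'
from station import bot, hand, planner, optics
import cv2
print(bot.sense())
for n in ["scene","top","wrist"]:
    p,d=optics.camera(n); cv2.imwrite(f"pics/a_{n}.png",p[:,:,::-1]); c=optics.calibration(n); print(n,c)
print(bot.tcp_to_grasp)
E
```

```text
pics
{'time': 0.0, 'joint_pos': array([-1.37303631,  0.39919199,  0.0450169 ,  1.53791854, -0.01870624,
        1.20691025, -0.05070334]), 'joint_vel': array([ 7.74702515e-04, -2.87258119e-04, -3.93658203e-04, -1.81497989e-04,
        1.64811225e-04, -5.90489974e-04,  7.37901963e-05]), 'effort': array([ 4.92172912e-04, -4.75138414e+01,  1.36453047e+00, -2.54223400e+01,
        1.14658262e-02,  9.52716800e-03, -1.59585017e-06]), 'position': array([0.18985192, 0.62096757, 0.230246  ]), 'tcp_rot': array([-8.58258319e-05,  1.47775988e-01,  9.89020349e-01, -9.99715716e-04]), 'force': array([ 0.52508604, -0.3623613 , -0.55531762]), 'torque': array([-0.01115459, -0.02962347, -0.02250762]), 'opening': 0.08564554664271315}
scene {'fx': 418.81238413696815, 'fy': 418.81238413696815, 'cx': 281.49462753337394, 'cy': 204.5954115207513, 'world_from_camera': array([[-0.60641072, -0.48388848,  0.63096591,  1.2331752 ],
       [ 0.79514881, -0.36693405,  0.482802  ,  0.59272337],
       [-0.00209945,  0.7944881 ,  0.60727609,  0.77614669],
       [ 0.        ,  0.        ,  0.        ,  1.        ]])}
top {'fx': 403.0602999463262, 'fy': 403.0602999463262, 'cx': 285.74978521219447, 'cy': 214.0691016815556, 'world_from_camera': array([[-0.02606148,  0.98714181, -0.15770811,  0.28103866],
       [-0.99945455, -0.02252881,  0.02414673,  0.04135975],
       [ 0.02028328,  0.15825139,  0.9871905 ,  1.11657541],
       [ 0.        ,  0.        ,  0.        ,  1.        ]])}
wrist {'fx': 325.19226210127806, 'fy': 325.19226210127806, 'cx': 274.0488363036079, 'cy': 209.73861124611585, 'world_from_camera': array([[ 0.29337558, -0.91739413, -0.2689215 ,  0.1217043 ],
       [ 0.95599426,  0.2808232 ,  0.08493116,  0.64273852],
       [-0.00239595, -0.28200414,  0.9594102 ,  0.37373322],
       [ 0.        ,  0.        ,  0.        ,  1.        ]])}
0.0187
```

View pics/a_top.png

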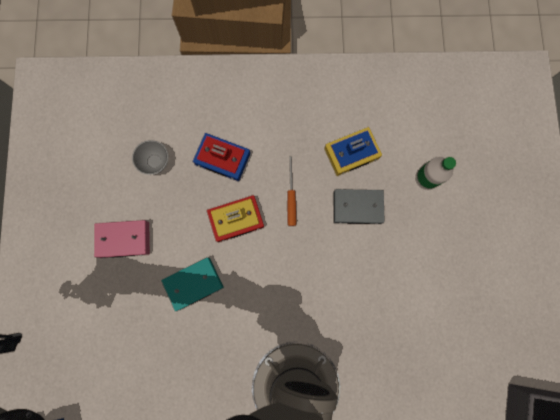

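View pics/a_scene.png

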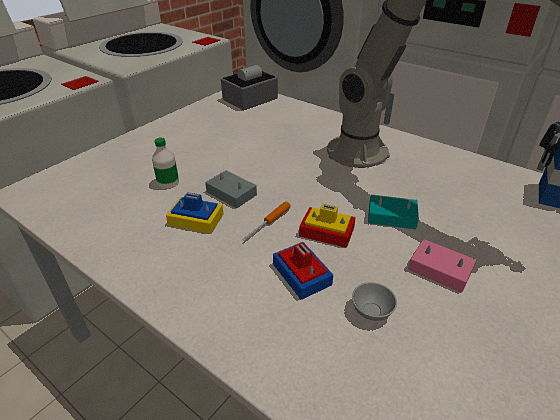

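View pics/a_wrist.png

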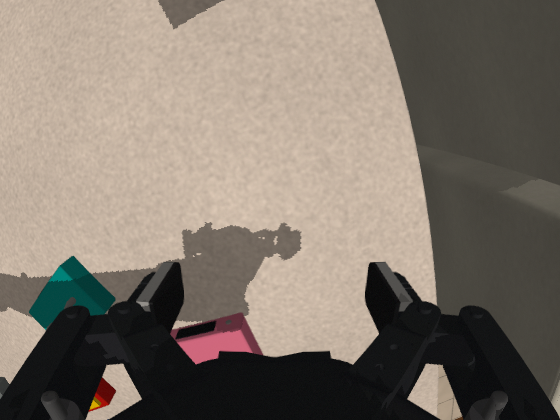

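Red cover sits on the blue housing (222,156), blue on yellow (353,150), yellow on red (235,218), and the grey housing at (359,206) is empty. The pink (121,239) and turquoise (192,285) housings are decoys. Next I'll measure the poses from depth.

```bash
cat > help.py <<'E'
import numpy as np, cv2
from station import bot, hand, planner, optics
def cloud(name):
    c0=optics.calibration(name); p,d=optics.camera(name)
    h,w=d.shape; u,v=np.meshgrid(np.arange(w),np.arange(h))
    x=(u-c0['cx'])/c0['fx']; y=(v-c0['cy'])/c0['fy']
    if name=='wrist':
        r=np.hypot(x,y); k=np.where(r>1e-6,np.tan(np.minimum(r,1.4))/np.maximum(r,1e-6),1); x=x*k;y=y*k
    P=np.stack([x*d,-y*d,-d],-1); M=c0['world_from_camera']
    W=P@M[:3,:3].T+M[:3,3]; W[d<=0]=np.nan
    return p,W,c0
def mask(p,col):
    hsv=cv2.cvtColor(p,cv2.COLOR_RGB2HSV).astype(int); H,S,V=hsv[...,0],hsv[...,1],hsv[...,2]
    if col=='red': return ((H<6)|(H>174))&(S>190)&(V>60)
    if col=='blue': return (H>105)&(H<130)&(S>150)&(V>40)
    if col=='yellow': return (H>20)&(H<33)&(S>150)&(V>80)
    if col=='grey': return (S<70)&(V>25)&(V<130)
def rect(pts):
    (cx,cy),(a,b),ang=cv2.minAreaRect(pts.astype(np.float32)*1000)
    if a<b: ang+=90
    th=np.deg2rad(ang); th=(th+np.pi/2)%np.pi-np.pi/2  # direction of LONG side (y axis)
    return np.array([cx,cy])/1000,th,(max(a,b),min(a,b))
E
python3 - <<'E'
from help import *
p,W,c=cloud('top')
z=W[...,2]
reg={'blue':(222,156),'yellow':(353,150),'red':(235,218),'grey':(359,206)}
cov={'blue':'red','yellow':'blue','red':'yellow'}
vv,uu=np.indices(z.shape)
for n,(u,v) in reg.items():
    near=(np.hypot(uu-u,vv-v)<42)
    hz=z[near&mask(p,n)]; print(n,np.nanpercentile(hz,[10,50,90]))
    m=near&mask(p,n)&(abs(z-.04)<.008)
    if n=='grey': m=near&(abs(z-.04)<.008)
    m=cv2.morphologyEx(m.astype(np.uint8),cv2.MORPH_OPEN,np.ones((2,2)))>0
    print(' housing',m.sum(),rect(W[m][:,:2]))
    m2=near&(z>.03)&(z<.056); m2=cv2.morphologyEx(m2.astype(np.uint8),cv2.MORPH_OPEN,np.ones((3,3)))>0
    print(' geo',m2.sum(),rect(W[m2][:,:2]))
    if n in cov:
        k=near&mask(p,cov[n])&(abs(z-.048)<.006); k=cv2.morphologyEx(k.astype(np.uint8),cv2.MORPH_OPEN,np.ones((2,2)))>0
        print(' cover',k.sum(),rect(W[k][:,:2]))
        b=near&(z>.08); print(' block',b.sum(),np.nanmax(z[near]),rect(W[b][:,:2]))
cv2.imwrite('pics/crop.png',cv2.resize(p[120:250,180:400],None,fx=3.6,fy=3.6,interpolation=cv2.INTER_CUBIC)[:,:,::-1])
for n in ['housing_red','housing_blue','housing_yellow','housing_spare','cover_red','cover_blue','cover_yellow','detergent','coin_bowl','screwdriver']:
    for r in optics.boxes_of('top',n)[:2]:
        M=c['world_from_camera']; print(n,round(r['confidence'],2),np.round(M[:3,:3]@np.array(r['location'])+M[:3,3],3))
E
```

```text
blue [0.03428359 0.038926   0.04191195]
 housing 297 (array([0.58629578, 0.18054602]), np.float64(-1.3880565378012482), (151.0205841064453, 74.75552368164062))
 geo 1359 (array([0.62137909, 0.19108295]), np.float64(1.1738230047046496), (137.00462341308594, 93.3553466796875))
 cover 600 (array([0.61887469, 0.18821548]), np.float64(1.156481431792435), (104.1746597290039, 67.83467864990234))
 block 165 0.09186786284398551 (array([0.62156903, 0.19048708]), np.float64(1.1432689569923342), (43.892757415771484, 26.283634185791016))
yellow [0.03365323 0.03867814 0.0419449 ]
 housing 336 (array([ 0.62937408, -0.18619153]), np.float64(-1.201274835931673), (150.4392852783203, 87.38457489013672))
 geo 1327 (array([ 0.60564514, -0.18562469]), np.float64(0.3922085274259315), (144.3582000732422, 143.04989624023438))
 cover 581 (array([ 0.62899048, -0.1814048 ]), np.float64(-1.2029568884761668), (106.85628509521484, 63.14113998413086))
 block 165 0.09124969187174647 (array([ 0.63086304, -0.17778917]), np.float64(-1.1859543359707194), (44.42652893066406, 26.018911361694336))
red [0.03679777 0.0394631
[... 634 characters left out ...]
71.62648010253906, 127.6983871459961))
 geo 1715 (array([ 0.50392526, -0.18603629]), np.float64(-0.054260841945928284), (158.76873779296875, 135.4391326904297))
housing_red 0.72 [0.389 0.458 0.046]
housing_red 0.65 [0.274 0.264 0.039]
housing_blue 0.89 [0.599 0.184 0.042]
housing_yellow 0.81 [ 0.611 -0.162  0.037]
housing_yellow 0.44 [ 0.543 -0.376  0.104]
housing_spare 0.74 [ 0.471 -0.185  0.041]
housing_spare 0.5 [0.62  0.189 0.046]
cover_red 0.96 [0.618 0.189 0.046]
cover_red 0.64 [ 0.612 -0.165  0.038]
cover_blue 0.97 [ 0.627 -0.172  0.044]
cover_yellow 0.76 [0.442 0.149 0.05 ]
detergent 0.63 [ 0.541 -0.375  0.102]
coin_bowl 0.67 [0.63  0.394 0.026]
screwdriver 0.9 [ 0.479 -0.     0.018]
```

View pics/crop.png

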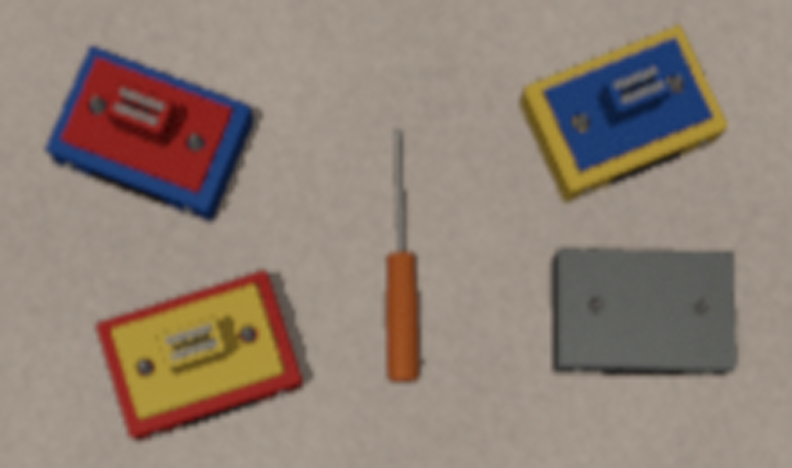

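```bash
cat >> help.py <<'E'
from scipy.spatial.transform import Rotation as R
def quat(a):
    y=np.array([np.cos(a),np.sin(a),0]); z=np.array([0,0,-1.]); x=np.cross(y,z)
    q=R.from_matrix(np.stack([x,y,z],1)).as_quat(); return np.array([q[3],q[0],q[1],q[2]])
E
python3 - <<'E'
from help import *
for n,xy,a in [('B',(.620,.189),-.416),('Y',(.63,-.18),.37),('R',(.445,.151),.29),('S',(.476,-.187),0.)]:
    for s in (0,np.pi):
        for z in (.055,.25):
            j=planner.solve_ik([*xy,z],quat(a+s)); print(n,round(s,2),z,None if j is None else np.round(j,2))
E
```

```text
B 0 0.055 [-0.83  0.67  0.67  1.71 -0.5   0.93 -0.37]
B 0 0.25 [-0.87  0.47  0.73  1.53 -0.32  1.26 -0.51]
B 3.14 0.055 [-0.39  0.57  0.04  1.7  -0.03  0.88  2.39]
B 3.14 0.25 [-0.48  0.39  0.17  1.52 -0.07  1.24  2.42]
Y 0 0.055 [-0.43  0.84  0.99  1.7  -0.79  1.06  1.2 ]
Y 0 0.25 [-0.46  0.61  1.06  1.52 -0.54  1.33  1.02]
Y 3.14 0.055 [-0.52  1.03  1.26  1.7  -1.05  1.24 -1.77]
Y 3.14 0.25 [-0.53  0.73  1.26  1.52 -0.7   1.41 -2.  ]
R 0 0.055 [-0.82  0.34  0.48  2.14 -0.24  0.71  0.1 ]
R 0 0.25 [-0.94  0.06  0.55  1.93 -0.03  1.16 -0.09]
R 3.14 0.055 [-1.36  0.73  1.27  2.15 -0.88  0.96 -2.42]
R 3.14 0.25 [ 0.65  0.16 -1.16  1.9   0.15  1.18  2.87]
S 0 0.055 [-0.35  0.5   0.81  2.05 -0.51  0.8   0.76]
S 0 0.25 [-0.62  0.24  1.07  1.86 -0.23  1.18  0.53]
S 3.14 0.055 [-0.6   0.81  1.26  2.05 -0.94  1.03 -2.  ]
S 3.14 0.25 [-0.74  0.34  1.28  1.86 -0.35  1.2  -2.49]
```

```bash
cat > view.py <<'E'
from help import *
V={'blue':(.620,.189),'red':(.445,.151),'grey':(.476,-.187),'yellow':(.63,-.18)}
def look(n,tag=''):
    bot.move_to([*V[n],.27],quat(0.)); bot.hold(.25)
    p,W,c=cloud('wrist'); np.savez(f'w_{n}{tag}.npz',p=p,W=W); cv2.imwrite(f'pics/w_{n}{tag}.png',p[:,:,::-1])
if __name__=='__main__':
    for n in V: look(n); s=bot.sense(); print(n,s['time'],s['position'],np.round(s['joint_pos'],2),s['force'])
E
python3 view.py; python3 - <<'E'
import cv2,numpy as np
cv2.imwrite('pics/m1.png',cv2.resize(np.vstack([np.hstack([cv2.imread(f'pics/w_{n}.png') for n in r]) for r in (('blue','red'),('grey','yellow'))]),(800,600)))
E
```

```text
blue 3.1833 [0.61986708 0.18945948 0.26994215] [-0.82  0.43  0.64  1.5  -0.27  1.29 -0.14] [ 0.90405444 -0.03399655 -0.27712065]
red 4.2333 [0.44590678 0.15104309 0.26995762] [-1.09  0.04  0.69  1.91 -0.03  1.2  -0.38] [-0.04541451  0.15181738  0.05067577]
grey 5.8167 [ 0.47627323 -0.18622106  0.26993317] [-0.71  0.26  1.19  1.83 -0.25  1.23  0.56] [-0.19036335  0.63728851 -0.30890316]
yellow 6.7833 [ 0.62941433 -0.1800999   0.27081199] [-0.45  0.58  1.04  1.49 -0.5   1.36  0.62] [ 0.26730625 -0.25612055  0.11887322]
```

View pics/m1.png

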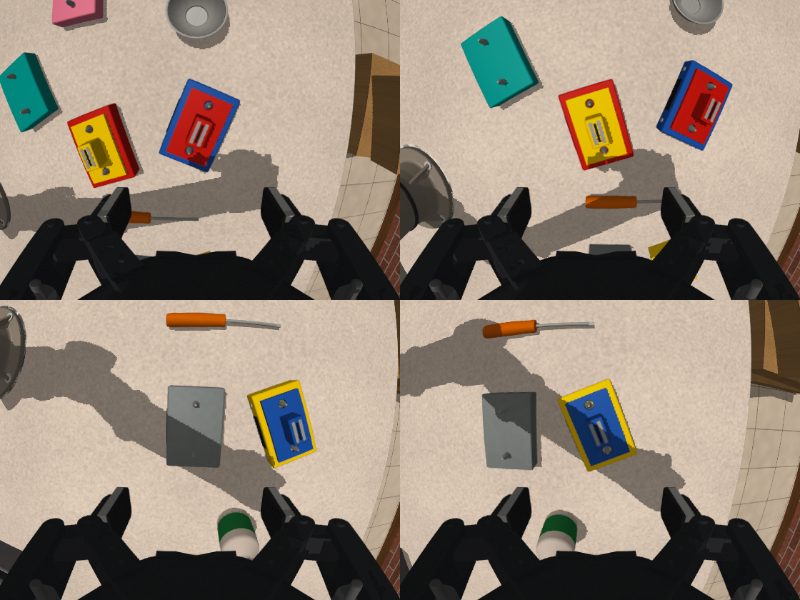

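Each wrist view shows its target between and above the fingers, with nothing hiding it. Next I'll fit the rectangles.

```bash
cat > fit.py <<'E'
from help import *
from view import V
from scipy.optimize import minimize
def fit(n,W,lo,hi,L,Wd):
    z=W[...,2]; m=(np.hypot(W[...,0]-V[n][0],W[...,1]-V[n][1])<.1)&(z>lo)&(z<hi)
    m=cv2.morphologyEx(m.astype(np.uint8),cv2.MORPH_OPEN,np.ones((3,3)))
    k,lab,st,_=cv2.connectedComponentsWithStats(m); i=1+np.argmax(st[1:,4]); m=lab==i
    return rect(W[m][:,:2]), m
if __name__=='__main__':
    for n in V:
        f=np.load(f'w_{n}.npz'); W=f['W'];p=f['p']; z=W[...,2]
        near=np.hypot(W[...,0]-V[n][0],W[...,1]-V[n][1])<.1
        bench=np.hypot(W[...,0]-V[n][0],W[...,1]-V[n][1])<.2
        print(n,'bench z',np.nanmedian(z[bench&(z<.012)]),'house z',np.nanmedian(z[near&(z>.034)&(z<.044)]))
        r,m=fit(n,W,.034,.056,0,0); print('  house',np.round(r[0],4),round(r[1],4),np.round(r[2],1))
        if n!='grey':
            r,m=fit(n,W,.0455,.056,0,0); print('  plate',np.round(r[0],4),round(r[1],4),np.round(r[2],1))
            r,m=fit(n,W,.083,.1,0,0); print('  block',np.round(r[0],4),round(r[1],4),np.round(r[2],1),np.nanmedian(z[m]))
E
python3 fit.py
```

```text
blue bench z 0.0006940078684337658 house z 0.040497585594740926
  house [0.6243 0.1908] 1.1751 [135.9  92.3]
  plate [0.6243 0.1904] 1.1765 [112.4  70.2]
  block [0.6244 0.1905] 1.1813 [44.1 26.1] 0.08874088936098093
red bench z 0.0006875801678742355 house z 0.04046640071108498
  house [0.4479 0.1531] -1.2827 [136.7  92.7]
  plate [0.4483 0.1531] -1.2694 [112.2  70.2]
  block [0.4487 0.1532] -1.2856 [44.  26.2] 0.08875297222901096
grey bench z 0.0006952037534020128 house z 0.04059372429821695
  house [ 0.4743 -0.1865] 1.5264 [135.5  91.9]
yellow bench z 0.0006640815174239756 house z 0.040483116867644664
  house [ 0.6328 -0.1791] -1.1994 [136.4  92.6]
  plate [ 0.6333 -0.179 ] -1.1893 [112.2  69.9]
  block [ 0.6334 -0.1787] -1.1831 [44.3 26. ] 0.08876528784353938
```

```bash
cat >> help.py <<'E'
HP={'blue':(.6243,.1907,1.1755-np.pi/2),'red':(.4482,.1531,-1.278+np.pi/2),'yellow':(.6331,-.1790,-1.193+np.pi/2),'grey':(.4743,-.1865,1.5264-np.pi/2)}
def st(t=''):
    s=bot.sense(); print(t,round(s['time'],2),'pos',np.round(s['position'],4),'F',np.round(s['force'],1),'T',np.round(s['torque'],2),'op',round(s['opening'],4)); return s
E
python3 - <<'E'
from help import *
x,y,a=HP['blue']
bot.move_to([x,y,.20],quat(a)); st('above')
bot.move_linear([x,y,.07],vel=.15); st()
bot.move_linear([x,y,.050],vel=.05); bot.hold(.1); st('down')
hand.gripper_to(0.0); bot.hold(.2); st('gripped')
p,W,c=cloud('wrist'); np.savez('w_grip.npz',p=p,W=W); cv2.imwrite('pics/grip.png',p[:,:,::-1])
E
```

```text
above 8.19 pos [0.6248 0.1887 0.2006] F [ 0.6 -0.6 -0.3] T [-0.05 -0.    0.03] op 0.0857
 9.21 pos [0.6252 0.1906 0.0711] F [-0.2  0.4  0.2] T [-0.01  0.04  0.05] op 0.0853
down 9.86 pos [0.6245 0.1907 0.0502] F [ 0.4 -0.2 -1. ] T [-0.06 -0.01  0.  ] op 0.0853
gripped 10.63 pos [0.6245 0.1907 0.0502] F [0.5 0.2 1.6] T [0.01 0.03 0.01] op 0.0254
```

View pics/grip.png

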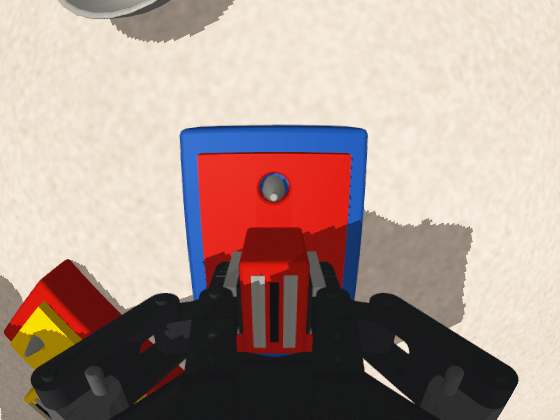

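The jaws hold the red block at 25.4 mm with almost no side load, and the pin at (273,187) is centred in its hole. I'll lift it and carry it to the grey housing.

```bash
cat >> help.py <<'E'
G=.050  # TCP height with seated cover
def snap(t):
    p,W,c=cloud('wrist'); np.savez(f'w_{t}.npz',p=p,W=W); cv2.imwrite(f'pics/{t}.png',p[:,:,::-1])
def lift():
    s=bot.sense(); q=s['position']
    bot.move_linear([q[0],q[1],.085],vel=.08); bot.move_linear([q[0],q[1],.14],vel=.15); st('lifted')
def go(n,z=.14):
    x,y,a=HP[n]; bot.move_to([x,y,z],quat(a)); bot.hold(.15); bot.move_linear([x,y,.085],vel=.1); bot.hold(.15); st('over '+n)
def pick(n):
    x,y,a=HP[n]; bot.move_to([x,y,.16],quat(a)); bot.move_linear([x,y,.075],vel=.15); bot.move_linear([x,y,G],vel=.06); bot.hold(.1)
    st('down '+n); hand.gripper_to(0.); bot.hold(.1); st('grip')
def lower(n,dx=0,dy=0):
    x,y,a=HP[n]
    for z in (.068,.062,.056,.0515):
        bot.move_linear([x+dx,y+dy,z],vel=.04); bot.hold(.08); s=st(f'z{z}')
        if abs(s['force'][2])>12 or np.hypot(*s['force'][:2])>12: print('STOP'); return False
    return True
def release():
    hand.gripper_to(.085); bot.hold(.1); st('open')
    q=bot.sense()['position']; bot.move_linear([q[0],q[1],.16],vel=.15)
E
python3 - <<'E'
from help import *
lift(); go('grey'); snap('over_grey')
E
```

```text
lifted 11.79 pos [0.6241 0.1909 0.1395] F [-0.7  0.7 -3.5] T [-0.02 -0.01 -0.01] op 0.0255
over grey 14.29 pos [ 0.4749 -0.1868  0.0857] F [ 0.5  0.1 -3.1] T [-0.01  0.03  0.  ] op 0.0254
```

View pics/over_grey.png

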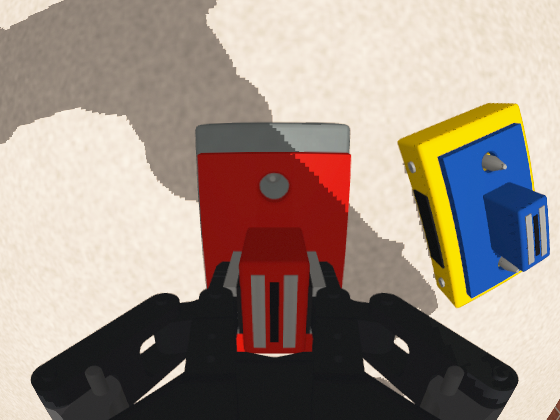

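Over grey, the pin tip shows centred in the hole at about (273,183). I'll lower and release.

```bash
python3 - <<'E'
from help import *
if lower('grey'):
    release(); snap('after_grey'); st()
    pick('yellow'); snap('grip_yellow')
E
```

```text
z0.068 15.0 pos [ 0.4744 -0.1867  0.0681] F [ 0.2  0.3 -3. ] T [0.01 0.02 0.01] op 0.0254
z0.062 15.38 pos [ 0.4743 -0.1865  0.062 ] F [ 0.1  0.3 -3. ] T [-0.02 -0.   -0.01] op 0.0255
z0.056 15.77 pos [ 0.4742 -0.1865  0.0559] F [ 0.2 -0.8 -3. ] T [-0.01 -0.01  0.02] op 0.0256
z0.0515 16.12 pos [ 0.4742 -0.1865  0.0514] F [ 0.5  1.1 -3.8] T [ 0.02 -0.03  0.01] op 0.0255
open 16.82 pos [ 0.4743 -0.1865  0.0515] F [-0.2  0.5  0.2] T [ 0.06  0.04 -0.01] op 0.085
 17.75 pos [ 0.4736 -0.186   0.159 ] F [ 0.1  0.4 -1. ] T [-0.   -0.01  0.05] op 0.085
down yellow 19.82 pos [ 0.6333 -0.1792  0.0502] F [ 0.5 -0.1  0.1] T [ 0.04  0.01 -0.06] op 0.0851
grip 20.49 pos [ 0.6332 -0.1792  0.0503] F [-0.3 -0.1  1.2] T [-0.04  0.11  0.01] op 0.0255
```

```bash
python3 - <<'E'
import cv2,numpy as np
cv2.imwrite('pics/m2.png',cv2.resize(np.hstack([cv2.imread('pics/after_grey.png'),cv2.imread('pics/grip_yellow.png')]),(800,300)))
E
```

```text
(no output)
```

View pics/m2.png

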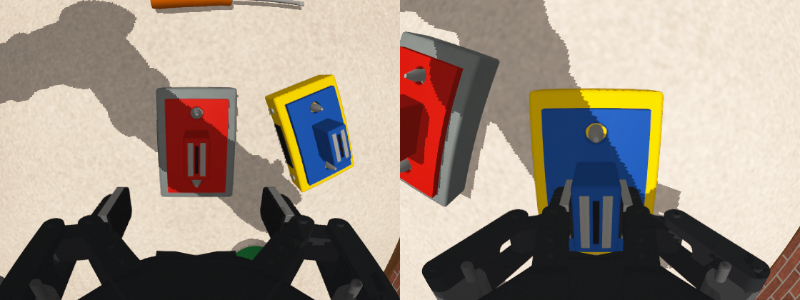

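Red is parked flat on grey and blue is gripped squarely. Blue goes to the blue housing next.

```bash
python3 - <<'E'
from help import *
lift(); go('blue'); snap('over_blue')
if lower('blue'):
    release(); snap('after_blue')
    pick('red'); snap('grip_red')
E
python3 - <<'E'
import cv2,numpy as np
cv2.imwrite('pics/m3.png',cv2.resize(np.hstack([cv2.imread(f'pics/{n}.png') for n in ('over_blue','after_blue','grip_red')]),(800,200)))
E
```

```text
lifted 21.65 pos [ 0.6328 -0.1789  0.1395] F [-0.5 -0.3 -2.2] T [ 0.05  0.01 -0.04] op 0.0252
over blue 24.03 pos [0.625  0.1907 0.0858] F [-0.1  0.  -3.5] T [ 0.02 -0.06 -0.01] op 0.0254
z0.068 24.74 pos [0.6245 0.1906 0.0682] F [-0.1  0.  -2.7] T [-0.   -0.04  0.01] op 0.0254
z0.062 25.12 pos [0.6243 0.1907 0.0619] F [ 1.5 -0.  -3.2] T [ 0.04 -0.    0.02] op 0.0251
z0.056 25.51 pos [0.6243 0.1907 0.0559] F [ 0.3  0.2 -3. ] T [ 0.   -0.05  0.01] op 0.0255
z0.0515 25.85 pos [0.6243 0.1907 0.0514] F [-0.5  1.  -2. ] T [-0.02 -0.03 -0.01] op 0.0255
open 26.56 pos [0.6243 0.1907 0.0515] F [ 0.1 -0.2  0. ] T [ 0.02 -0.01 -0.03] op 0.0852
down red 29.62 pos [0.4484 0.1531 0.0502] F [-0.2  0.2  0.2] T [ 0.01  0.01 -0.  ] op 0.0854
grip 30.29 pos [0.4482 0.1531 0.0502] F [-0.9  0.8  4.7] T [-0.02  0.25  0.04] op 0.0253
```

View pics/m3.png

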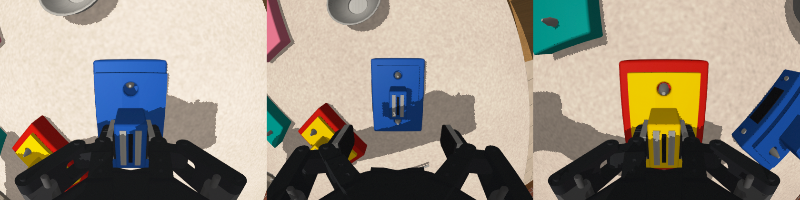

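Blue is home on blue, and yellow is gripped with its pin centred in the hole.

```bash
python3 - <<'E'
from help import *
lift(); go('yellow'); snap('over_yellow')
if lower('yellow'):
    release(); snap('after_yellow')
    pick('grey'); snap('grip_grey')
E
python3 - <<'E'
import cv2,numpy as np
cv2.imwrite('pics/m4.png',cv2.resize(np.hstack([cv2.imread(f'pics/{n}.png') for n in ('over_yellow','after_yellow','grip_grey')]),(800,200)))
E
```

```text
lifted 31.45 pos [0.4476 0.1533 0.1395] F [-0.5 -0.4 -3.3] T [-0.   -0.    0.05] op 0.026
over yellow 33.87 pos [ 0.6337 -0.1794  0.0859] F [ 0.5 -1.1 -3.2] T [-0.04 -0.01  0.02] op 0.0252
z0.068 34.58 pos [ 0.6332 -0.1791  0.0681] F [ 0.1  0.7 -2.8] T [ 0.03 -0.05  0.01] op 0.0253
z0.062 34.96 pos [ 0.6331 -0.179   0.0619] F [-0.3  0.5 -2.3] T [-0.01 -0.03 -0.02] op 0.0253
z0.056 35.34 pos [ 0.6331 -0.179   0.0559] F [-0.2  0.3 -2.8] T [0.03 0.02 0.04] op 0.0253
z0.0515 35.68 pos [ 0.633  -0.179   0.0514] F [ 0.1  0.3 -2.1] T [-0.03  0.03 -0.02] op 0.0256
open 36.39 pos [ 0.6331 -0.179   0.0515] F [-0.1 -0.   0.1] T [-0.07 -0.   -0.05] op 0.0847
down grey 39.38 pos [ 0.4745 -0.1867  0.0502] F [ 0.1  0.1 -0.4] T [-0.02 -0.01 -0.01] op 0.0851
grip 40.06 pos [ 0.4744 -0.1866  0.0502] F [ 0.2 -0.1  2.8] T [0.07 0.15 0.05] op 0.025
```

View pics/m4.png

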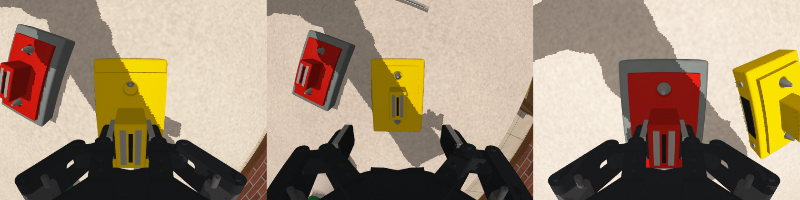

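Yellow is seated on yellow and red is gripped on grey. Red goes to the red housing last, and then I'll look at all four housings.

```bash
python3 - <<'E'
from help import *
lift(); go('red'); snap('over_red')
if lower('red'):
    release(); snap('after_red')
    from view import look
    for n in ('red','blue','yellow','grey'): look(n,'_end')
    p,W,c=cloud('top'); cv2.imwrite('pics/end_top.png',p[:,:,::-1]); st()
E
python3 - <<'E'
from fit import *
for n in V:
    f=np.load(f'w_{n}_end.npz'); W=f['W']; z=W[...,2]
    r,m=fit(n,W,.034,.056,0,0); print(n,'house',np.round(r[0],4),round(r[1],4),np.round(r[2],1))
    near=np.hypot(W[...,0]-V[n][0],W[...,1]-V[n][1])<.1; print('  max z',np.nanmax(z[near]))
    if n!='grey':
        for nm,lo,hi in (('plate',.0455,.056),('block',.083,.1)):
            r,m=fit(n,W,lo,hi,0,0); 
            A=np.c_[W[m],np.ones(m.sum())]; k=m&(abs(z-np.nanmedian(z[m]))<.002); co=np.linalg.lstsq(np.c_[W[k][:,:2],np.ones(k.sum())],W[k][:,2],rcond=None)[0]
            print('  ',nm,np.round(r[0],4),round(r[1],4),np.round(r[2],1),'z',round(np.median(z[m]),4),'tilt',np.round(co[:2],3))
cv2.imwrite('pics/m5.png',cv2.resize(np.vstack([np.hstack([cv2.imread(f'pics/w_{n}_end.png') for n in r]) for r in (('blue','red'),('grey','yellow'))]),(800,600)))
E
```

```text
lifted 41.22 pos [ 0.4741 -0.1861  0.1395] F [-0.3 -0.  -2. ] T [0.01 0.02 0.04] op 0.0251
over red 43.5 pos [0.4488 0.1533 0.0856] F [ 0. -1. -2.] T [ 0.02  0.05 -0.03] op 0.0254
z0.068 44.21 pos [0.4484 0.153  0.0681] F [ 0.2 -0.4 -1.2] T [0.03 0.03 0.01] op 0.0251
z0.062 44.59 pos [0.4482 0.153  0.062 ] F [ 0.2  0.3 -3.3] T [ 0.   -0.05 -0.01] op 0.0254
z0.056 44.98 pos [0.4482 0.153  0.0559] F [ 0.6  0.4 -2.9] T [ 0.01 -0.03  0.02] op 0.0256
z0.0515 45.33 pos [0.4482 0.1531 0.0514] F [ 0.4  0.5 -2.9] T [ 0.05 -0.03 -0.06] op 0.0254
open 46.03 pos [0.4482 0.1531 0.0515] F [-0.3 -0.2 -0.7] T [-0.01  0.02  0.05] op 0.0849
 51.6 pos [ 0.4766 -0.1871  0.2701] F [ 0.5 -0.3  0.9] T [ 0.04  0.05 -0.01] op 0.085
blue house [0.6243 0.1907] 1.1759 [135.8  92.4]
  max z 0.38041798588454545
   plate [0.6245 0.1907] 1.173 [112.5  70.3] z 0.0486 tilt [-0.001  0.001]
   block [0.6244 0.1908] 1.1826 [43.9 26. ] z 0.0887 tilt [ 0.003 -0.002]
red house [0.4479 0.1534] -1.281 [136.2  92.2]
  max z 0.37808022300510424
   plate [0.4487 0.1527] -1.267 [112.4  70.5] z 0.0487 tilt [-0.001  0.   ]
   block [0.4487 0.1529] -1.2698 [44.1 25.9] z 0.0888 tilt [-0.    -0.004]
grey house [ 0.4739 -0.186 ] 1.5271 [135.5  92.5]
  max z 0.3793994188212619
yellow house [ 0.633  -0.1788] -1.1963 [135.9  92.4]
  max z 0.3791181184858221
   plate [ 0.6329 -0.179 ] -1.1915 [112.9  70.1] z 0.0486 tilt [-0.  0.]
   block [ 0.6336 -0.1785] -1.1974 [44.1 26.1] z 0.0888 tilt [-0.003 -0.007]
```

View pics/m5.png

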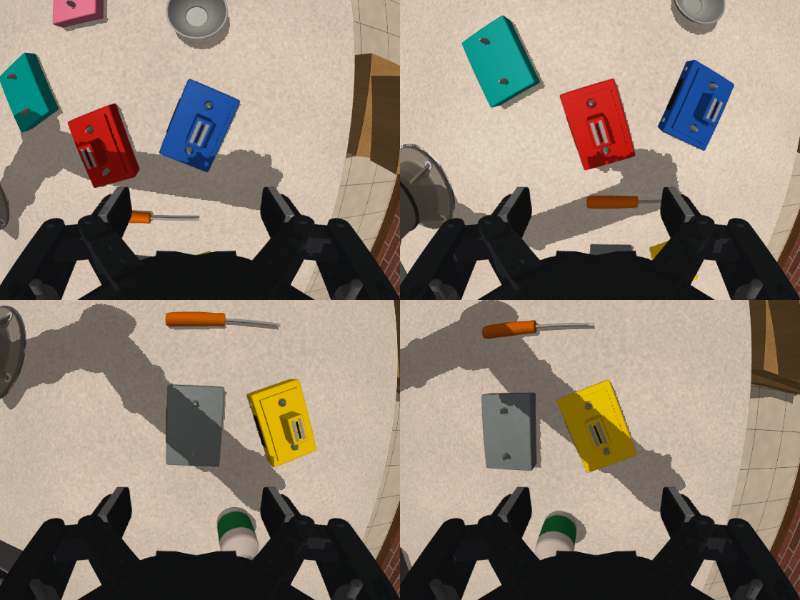

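View pics/end_top.png

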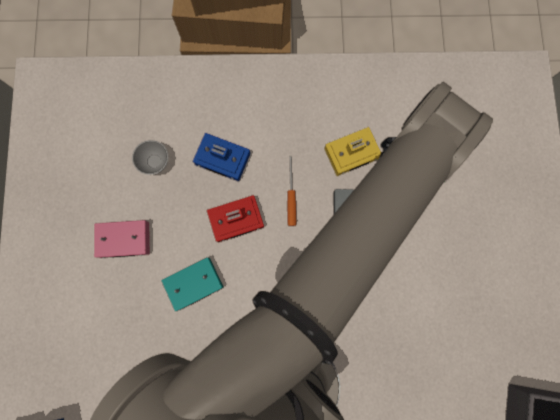

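All three covers are flat on their own colour, the grey housing is empty, and the bystanders are where they started. Handing in.

```bash
python3 -c "
from station import bot
print(bot.hand_in(), bot.sense()['time'])"
```

```text
the job is handed in; nothing more can be done
the job is handed in; nothing more can be done
```

I moved red onto the grey spare, blue onto blue, yellow onto yellow, then red from the grey spare onto red. I handed the job in just after 51.6 s, against the 104 s limit; hand-in gives no verdict.

**Last checks (wrist camera):**
- **Position:** each cover plate sits within about 1 mm of its housing's centre and within 0.015 rad of its long side.
- **Height and tilt:** plate tops measured 48.6–48.7 mm, which means fully seated; the bench itself reads about 0.7 mm high. Plate tilt was 0.001 or less.
- **Grey housing:** empty.
- **Bystanders:** the bowl and screwdriver look unmoved in the last top picture. The arm hid the bottle there, so I judged it only from wrist views, where it was still standing. I did not measure any of the three.
- **Forces:** readings at the stops stayed under 5 N.

**Disagreement:** the top and wrist cameras differed by about 2.7 mm in x. I used the wrist values, and the grips and fits bore them out.

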